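# Square the cross rail to the datum rail and hold it

## Task

The clamp screw of the cross rail on the optical table is slack, and its pivot spring has swung it out of square to the bolted-down datum rail. First clear the loose post collar out of the closed corner between the two rails into the parts tray; then take the braced square by its diagonal brace and, keeping it flat on the table, press it fully into that corner, swinging the cross rail open against its spring, until one leg bears flush on the datum rail and the other flush on the cross rail. Finish while still gripping the square and pressing it against both rails (it springs back otherwise; a colleague will then tighten the clamp screw), and leave the other things where they are.

Things in the scene. Friction and masses are not known exactly. Their poses are not given: they have to be found in the camera images.
- datum_rail: Aluminium T-slot rail 300 x 30 x 22 mm high, bolted down. Origin: on the table at the inner corner of the squared rails. +x points into this rail (working face x = 0, rail fills x 0..30, y -200..100 mm). The square goes in the corner x < 0, y < 0; fully home, its heel is at this origin and its axes are parallel to these. A carrier with a post holder, 84 mm high, stands on it at y = 72.
- cross_rail: Aluminium rail 30 wide, 22 mm high, on a pivot screw at (-17, 15) mm of the datum rail. Origin: pivot axis, table level. Runs 183 mm along its own -x from a round end of radius 15; working face y = -15; slotted foot 66 wide, 4 high, up to 219 mm from the pivot. Square when its axes are parallel to the datum rail's.
- cross_rail_end (a point): Free end of the cross rail's working face, on the table: at (-183, -15) mm of the cross rail. It starts 0.115 to 0.15 rad (about +z) short of square, swung towards -y of the datum rail: the corner is under 90 degrees. A pivot spring closes it (0.4 N m at square, with friction 0.5 to open: 4 N at the tip of the square's leg); let go, it springs back. Stops at -0.03 and 0.16 rad.
- square: Braced dark steel square lying flat, a hollow right triangle 18 mm thick, 0.42 kg: two legs 150 x 20 mm and a straight diagonal brace 14 mm wide, open between (64 mm deep inside the brace's middle). Origin: underside, below the brace's middle, the grip point. Outer faces: x = 70 mm (for the datum rail), y = 70 mm (for the cross rail). The brace runs along (1, -1): grip it along (1, 1).
- square_heel (a point): The outer right-angle corner of the square, where its outer faces would meet (the metal is relieved by 10 mm there), on the underside: at (70, 70) mm of the square.
- collar: Black post collar lying flat in the corner, 25 mm round, 12 mm high, with a thumb screw. Origin: on the underside; the middle of the round body is at y = +5.5 mm, the thumb screw points along its own -y. Grip it along the datum rail. It starts with its middle 22 to 28 mm off the datum rail's face, 60 to 100 mm right of the cross rail's, the thumb screw away from the datum rail.
- parts_tray: Shallow open steel tray, 110 (its x) x 80 (its y) mm outside, rim 20 mm high, floor 3 mm, walls 2.5 mm, fixed on the table at the left. Origin: underside centre.
- lens_stand: Lens on a post in a black holder, 141 mm tall on a loose slotted base 46 x 70 mm, behind the datum rail: a bystander. Origin: middle of the base's underside.
- hex_key: Black L-shaped hex key, 35 x 87 x 6 mm, lying left of the cross rail: a bystander. Origin: underside centre.
- kinematic_mount: Empty black kinematic mount, 51 x 51 x 39 mm, lying at the left: a bystander. Origin: underside centre.
- driver: Hex driver with a yellow handle, 164 mm long, lying at the far right: a bystander. Origin: underside centre.

How it is judged:
By the outcome, as a careful person would: the job done as asked, in the order asked, and still so for the second after the job is handed in, while the arm keeps its last pose, push and grip.
It also fails if it takes over 61 s, if anything falls off the work surface, if the arm or the gripper's body presses on something with over 40 N, if the wrist force passes 120 N, or if a joint passes its speed limit or range.

## Robot

A 6-joint arm with a two-finger parallel gripper is mounted at the origin on a cart in front of the work surface, level with it; the furniture and walls round the work are solid. World frame = base frame: x ahead of the robot, y to its left, z up, the work surface at z = 0. Lengths are in m, angles in rad, forces in N, time in s.
With the tool pointing down it reaches from about 0.225 to 0.725 m from the base axis. Payload 3.1 kg.
Tool frame: the origin (TCP) lies between the finger pads; the fingertips stand 25 mm ahead of it and the grasp point (between the pads) lies 6 mm ahead of it; z points along the fingers, y is the line along which they close (so a half turn about z gives the same grasp; the last joint's range is limited). The gripper opens to 85 mm and grips with 20 to 120 N. Pads are 22 mm wide; open, the fingers measure 114 mm over their backs; the gripper's body (76 mm by 85 mm) begins 54 mm behind the grasp point. The pads swing forward as they close: fully open they stand 13 mm farther back than shut.
Start: joints at [-1.413, 0.048, 0.099, 1.622, 0, 1.443], TCP at [0.148, -0.504, 0.256] pointing down, gripper open.
Joint ranges: [-2.91, 2.91], [-0.99, 1.94], [-1.21, 1.42], [-2.12, 2.29], [-1.49, 1.47], [-3.14, 3.14]. Speed limits (rad/s): [2.79, 2.79, 3.14, 3.14, 3.14, 3.14].

## Interface

Orientations are given as a rotation vector (axis times angle).
In Python, from workcell import ctrl, sense, imaging, workorder gives the robot as it stands. Calls block until the motion is done:
- ctrl.move_ptp(position, orientation): joint-space move of the TCP to a pose.
- ctrl.movel(position, attitude=None, rate=0.15): straight line of the TCP; attitude=None keeps the orientation; rate is the mean speed in m/s.
- ctrl.goto_joints(angles): joint-space move.
- ctrl.release() and ctrl.gripper_close(grasp_force=None): open the fingers fully, or close them until they stop; grasp_force is the grip in N (None keeps the last).
- ctrl.hold(seconds).
- ctrl.ik(position, orientation): joint angles nearest the present ones, or None.
- sense(): the state.
- imaging.camera(name): name is "side" or "top" or "wrist"; returns (picture, depth): 480x640x3 uint8, blue, green, red; 480x640 float32, m along the optical axis (not along the pixel's ray), 0 where there is no reading.
- imaging.camera_model(name): a dict with "intrinsics" (3x3 intrinsics, pixels), "world_from_camera" (4x4, takes a point from camera to world coordinates); the wrist camera has in their place "mount" (4x4, takes a point from camera to tool coordinates, whose origin is the TCP and whose axes are the flange's). Camera axes: x right, y down, z forward; pixel columns grow to the right and rows downward; lengths in m; the calibration is good to about 2 mm. A picture is of the moment at which its call begins: read the wrist's pose just before it. camera_model takes no time and is no camera call.
A pose or a line that the arm cannot do raises ctrl.IKError and nothing moves.
- workorder.close_job(): hands the job in; it is judged then, once.
The state is a dict: "t": time; "qpos": joint angles; "qvel": joint speeds; "tau": joint torques, N m; "tool_pos": TCP position; "tool_rot": TCP orientation; "ft_force": force on the tool from outside, world axes, zero at the start; "torque": the same for the moment, N m; "finger_gap": finger opening in m; "grasp_force": force on a finger pad.
Only numpy, scipy, OpenCV 4.12 (cv2) and the standard library are available. Lean on these libraries where they do the work, as an engineer would, in place of code of your own. Each camera call takes 0.05 s, during which the arm holds its last target. There are 200 camera calls.

## Working session

There is one attempt and no reset: what is moved stays moved. The work goes in short steps, each a Python script; the robot and the scene stay as the last script left them, time stands still between calls to the robot, and variables do not carry over. Pictures are saved under pics/ and viewed, at most 11 in all, crops included, and the job is handed in when it is done.

```bash
ls; mkdir -p pics; python3 - <<'E'
from workcell import ctrl,sense,imaging
import cv2,numpy as np
for n in ("top","side"):
    p,d=imaging.camera(n); cv2.imwrite(f"pics/{n}0.png",p); np.save(f"pics/{n}d0.npy",d)
    m=imaging.camera_model(n); print(n,np.round(m["intrinsics"],1).tolist(),np.round(m["world_from_camera"],3).tolist())
print(imaging.camera_model("wrist"))
s=sense();print(s)
E
```

```text
pics
top [[470.6, 0.0, 315.1], [0.0, 470.6, 236.1], [0.0, 0.0, 1.0]] [[0.022, -0.99, 0.142, 0.416], [-1.0, -0.02, 0.01, 0.056], [-0.007, -0.142, -0.99, 1.125], [0.0, 0.0, 0.0, 1.0]]
side [[508.9, 0.0, 324.5], [0.0, 508.9, 234.7], [0.0, 0.0, 1.0]] [[0.977, -0.125, 0.175, 0.371], [-0.213, -0.466, 0.859, -0.979], [-0.026, -0.876, -0.482, 0.623], [0.0, 0.0, 0.0, 1.0]]
{'intrinsics': array([[420.0521415 ,   0.        , 315.08822687],
       [  0.        , 420.0521415 , 240.62163248],
       [  0.        ,   0.        ,   1.        ]]), 'mount': array([[-1.31286001e-03, -9.48973236e-01, -3.15353886e-01,
         8.03364506e-02],
       [ 9.99998878e-01, -1.47348822e-03,  2.70941170e-04,
         3.63119232e-04],
       [-7.21786156e-04, -3.15353177e-01,  9.48974105e-01,
        -1.17077176e-01],
       [ 0.00000000e+00,  0.00000000e+00,  0.00000000e+00,
         1.00000000e+00]])}
{'t': 0.1, 'qpos': array([-1.41277738e+00,  4.87191692e-02,  9.77338560e-02,  1.62201151e+00,
        1.00097455e-05,  1.44301525e+00]), 'qvel': array([ 0.00182393, -0.0018094 ,  0.00177653,  0.00086295,  0.00201514,
       -0.000483  ]), 'tau': array([ 2.82535773e-03, -3.39852691e+01,  3.20935142e+01,  1.58729113e-02,
       -8.06086973e-05,  7.33204985e-06]), 'tool_pos': array([ 0.14793031, -0.50319812,  0.25520171]), 'tool_rot': array([-3.10739292e+00, -4.47093898e-01,  3.65101396e-05]), 'ft_force': array([ 0.03848955, -0.64852804, -0.18949001]), 'torque': array([-0.00661702, -0.00294779, -0.01726196]), 'grasp_force': 0.0, 'finger_gap': 0.08534748992030361}
```

View pics/top0.png

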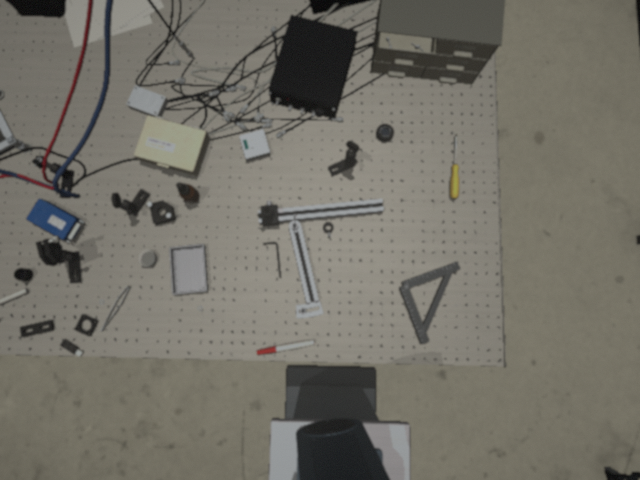

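View pics/side0.png

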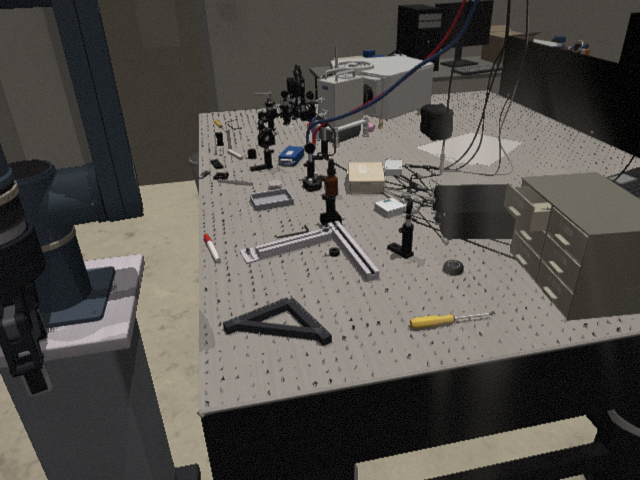

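Top view: the datum rail runs (260,215)-(383,206) and the cross rail (295,220)-(318,310). The collar is at (328,228), the tray at (190,270), and the square has its heel at (403,287) and tips at (457,265) and (423,340). The side view agrees.

```bash
cat > h.py <<'E'
from workcell import ctrl,sense,imaging,workorder
import cv2,numpy as np
from scipy.spatial.transform import Rotation as R
def down(a):  # tool z down, tool x along world angle a
    return R.from_matrix(np.c_[[np.cos(a),np.sin(a),0],[np.sin(a),-np.cos(a),0],[0,0,-1]]).as_rotvec()
def wristT(s,m):
    T=np.eye(4);T[:3,:3]=R.from_rotvec(s["tool_rot"]).as_matrix();T[:3,3]=s["tool_pos"];return T@m["mount"]
def ray(uv,z,K,T):
    uv=np.atleast_2d(np.array(uv,float));d=np.c_[(uv-K[[0,1],2])/K[[0,1],[0,1]],np.ones(len(uv))]@T[:3,:3].T
    o=T[:3,3];return (o+d*((z-o[2])/d[:,2])[:,None])[:,:2]
def top(uv,z):
    m=imaging.camera_model("top");return ray(uv,z,m["intrinsics"],m["world_from_camera"])
def wrist(name):
    s=sense();m=imaging.camera_model("wrist");p,d=imaging.camera("wrist");T=wristT(s,m)
    cv2.imwrite(f"pics/{name}.png",p);np.savez(f"pics/{name}.npz",T=T,K=m["intrinsics"],d=d,p=p)
    return p,d,m["intrinsics"],T
def load(name):
    f=np.load(f"pics/{name}.npz");return f["p"],f["d"],f["K"],f["T"]
E
python3 - <<'E'
from h import *
np.set_printoptions(precision=4,suppress=True)
print("square A B C",top([(403,287),(457,265),(423,340)],.018).tolist())
print("rail",top([(260,215),(383,206),(383,213)],.022).tolist())
print("cross",top([(295,220),(318,304)],.022).tolist())
print("collar",top([(328,228)],.012),"tray",top([(190,270)],.02))
for x,y,a in [(.30,-.12,0),(.30,-.12,np.pi),(.30,-.12,-.5),(.2,-.25,-.5),(.25,-.2,0)]:
    for z in (.3,.35,.4): print(x,y,a,z,ctrl.ik([x,y,z],down(a)))
s=sense();print(R.from_rotvec(s["tool_rot"]).as_matrix())
E
```

```text
square A B C [[0.45865940006714573, -0.14154864158009473], [0.5128216359362808, -0.2685606858330814], [0.33833868072956347, -0.18688068785293438]]
rail [[0.6221237923764786, 0.19885615535339324], [0.6499076823333746, -0.09411230309580594], [0.6329042797273778, -0.09413049310963335]]
cross [[0.6117203014275918, 0.1150454637069852], [0.4150750812728637, 0.0562362298417975]]
collar [[0.5957 0.036 ]] tray [[0.4877 0.3588]]
0.3 -0.12 0 0.3 [-0.5891 -0.4558 -0.2374  1.7892  0.      2.5525]
0.3 -0.12 0 0.35 [-0.5891 -0.4164 -0.1074  1.8798  0.      2.5525]
0.3 -0.12 0 0.4 [-0.5891 -0.3663  0.0344  1.9715  0.      2.5525]
0.3 -0.12 3.141592653589793 0.3 [-0.5891 -0.4558 -0.2374  1.7892  0.     -0.5891]
0.3 -0.12 3.141592653589793 0.35 [-0.5891 -0.4164 -0.1074  1.8798  0.     -0.5891]
0.3 -0.12 3.141592653589793 0.4 [-0.5891 -0.3663  0.0344  1.9715  0.     -0.5891]
0.3 -0.12 -0.5 0.3 [-0.5891 -0.4558 -0.2374  1.7892 -0.      3.0525]
0.3 -0.12 -0.5 0.35 [-0.5891 -0.4164 -0.1074  1.8798 -0.      3.0525]
0.3 -0.12 -0.5 0.4 [-0.5891 -0.3663  0.0344  1.9715 -0.      3.0525]
0.2 -0.25 -0.5 0.3 [-1.1066 -0.4635 -0.2423  1.7919 -0.      2.535 ]
0.2 -0.25 -0.5 0.35 [-1.1066 -0.4237 -0.1122  1.8823 -0.      2.535 ]
0.2 -0.25 -0.5 0.4 [-1.1066 -0.3733  0.0295  1.9737 -0.      2.535 ]
0.25 -0.2 0 0.3 [-0.8853 -0.4635 -0.2423  1.7919  0.      2.2563]
0.25 -0.2 0 0.35 [-0.8853 -0.4237 -0.1122  1.8823  0.      2.2563]
0.25 -0.2 0 0.4 [-0.8853 -0.3733  0.0295  1.9737  0.      2.2563]
[[ 0.9594  0.2819 -0.0003]
 [ 0.2819 -0.9594  0.0022]
 [ 0.0003 -0.0022 -1.    ]]
```

```bash
python3 - <<'E'
from h import *
ctrl.move_ptp([.52,.0,.30],down(.3))
p,d,K,T=wrist("w1"); print(sense()["t"],sense()["tool_pos"])
E
```

```text
2.3917 [ 0.51998949 -0.0009122   0.29987713]
```

View pics/w1.png

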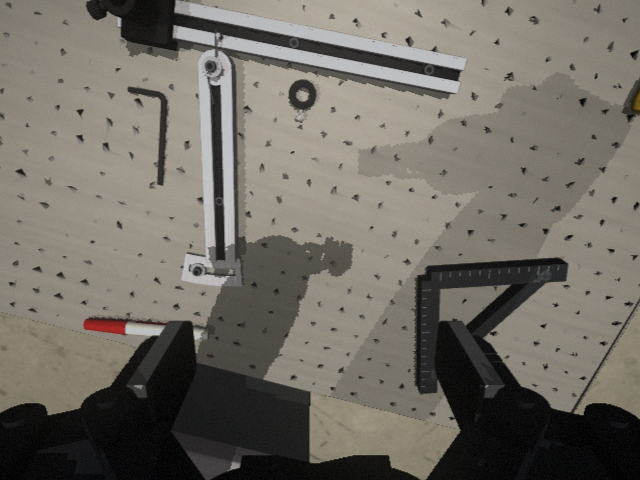

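Wrist view: the datum rail's front edge runs (175,45)-(460,94) and the cross rail's right edge is at x≈233. The collar ring is at (302,94) with its screw pointing down to (300,118). The square's heel is at about (420,272).

```bash
python3 - <<'E'
from h import *
np.set_printoptions(precision=4,suppress=True,linewidth=150)
p,d,K,T=load("w1")
g=cv2.cvtColor(p,6)
for u in (260,350,440): print("datum col",u,g[int(45+(u-175)*.17)-8:int(45+(u-175)*.17)+22,u])
for v in (120,180,230): print("cross row",v,g[v,195:252])
c=np.hstack([cv2.resize(p[30:180,180:380],None,fx=2,fy=3.0)[:, :],]); 
cv2.imwrite("pics/c1.png",cv2.resize(p[20:290,180:340],None,fx=2.2,fy=2.2,interpolation=cv2.INTER_CUBIC))
print("cam",T[:3,3])
E
```

```text
datum col 260 [188 190 189 165  74  54  77  84  86  93  89  88 133 157 164 162 163 160 163 162 162 162 162 161 163 161 165 166 165 168]
datum col 350 [191 190 192 194 194 189 139  63  62  87  92  89  88  90 162 168 167 165 164 164 165 165 163 163 164 167 168 166 168 168]
datum col 440 [189 191 191 190 191 191 190 187  97  52  64  79  83  81  84  82  85 129 158 156 159 160 160 161 157 159 159 124 104  77]
cross row 120 [157 160 159 160 154 171 193 191 193 194 192 193 193 192 193 163  86  51  39  35  46  46  42  42  43  46 126 190 192 192 192 193 194 194 193 193 181
 130  62  64  51  81 118 129 129 132 129 130 128 130 138 154 155 153 157 158 158]
cross row 180 [153 151 154 152 151 154 148 163 181 177 193 193 195 194 195 195 192 167  94  53  33  38  38  40  39  43  40  60 144 192 192 194 194 192 195 193 194
 187 140  55  58  63  83 114 121 123 125 127 121 122 133 150 148 153 153 156 153]
cross row 230 [152 152 151 153 151 151 151 149 150 161 183 193 194 192 192 190 187 187 186 148  64  38  29  30  37  34  33  36  41 128 190 193 195 191 192 191 187
 185 184 138  58  61  56  86 120 123 124 121 119 125 134 146 148 148 149 147 149]
cam [0.5969 0.0225 0.4169]
```

View pics/c1.png

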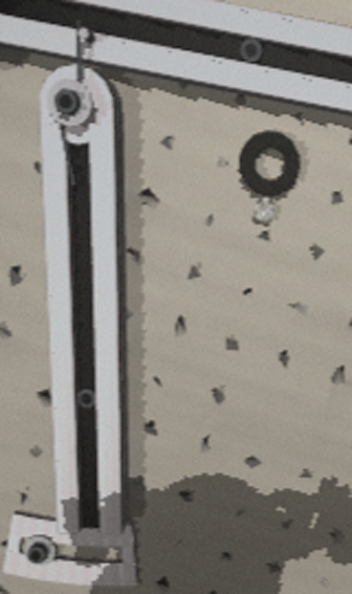

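The crop shows the rails' white top faces with clean edges, and the collar ring at w1 pixel (302,94). Next I'll fit those.

```bash
cat > fit.py <<'E'
from h import *
np.set_printoptions(precision=4,suppress=True,linewidth=150)
def line(P): # point, angle, rms
    c=P.mean(0);_,s,v=np.linalg.svd(P-c);return c,v[0],s[1]/np.sqrt(len(P))
def fall(a,i0,i1,th=140): # last white->dark crossing, subpixel
    a=a.astype(float)
    for i in range(i0,i1):
        if a[i]>th>=a[i+1]: return i+(a[i]-th)/(a[i]-a[i+1])
E
python3 - <<'E'
from fit import *
p,d,K,T=load("w1"); g=cv2.cvtColor(p,6)
D=[(u,fall(g[:,u],int(45+(u-175)*.17)-4,int(45+(u-175)*.17)+14)) for u in range(250,450,5)]
D=ray([q for q in D if q[1]],.022,K,T); c,v,r=line(D); v=v*np.sign(v[1])
yaw=np.arctan2(-v[0],v[1]); print("datum",c,yaw,r,len(D))
C=[(fall(g[v_],228,242),v_) for v_ in range(90,240,5)]
C=ray([q for q in C if q[0]],.022,K,T); cc,cv,cr=line(C); cv*=-np.sign(cv[0])  # -x dir of cross
cy=np.arctan2(-cv[1],-cv[0]); print("cross",cc,cy,cr,"open angle",cy-yaw)
# corner frame: origin on datum line; pivot at (-17,15): 15 behind working face of cross, 17 from datum
ex=np.array([np.cos(yaw),np.sin(yaw)]);ey=np.array([-ex[1],ex[0]])
cx=np.array([np.cos(cy),np.sin(cy)]);cyy=np.array([-cx[1],cx[0]])
# pivot p: ex.(p-c)=-.017 ; cyy.(p-cc)=.015
piv=np.linalg.solve(np.array([ex,cyy]),[ex@c-.017,cyy@cc+.015])
O=piv+.017*ex-.015*ey; print("pivot",piv,"origin",O)
print("pivot screw px",ray([(180+66/2.2,20+100/2.2)],.022,K,T))
k=ray([(458.5,93.5)],.022,K,T)[0]-O; print("datum end in frame",k@ex,k@ey)
# collar
m=(g<75).astype(np.uint8); m[:,:270]=0;m[:,335:]=0;m[:68]=0;m[115:]=0
cs=max(cv2.findContours(m,cv2.RETR_EXTERNAL,2)[0],key=cv2.contourArea) if hasattr(cv2,'findContours') else 0
(u,v2),rr=cv2.minEnclosingCircle(cs); q=ray([(u,v2),(u+rr,v2),(u-rr,v2)],.012,K,T); print("collar px",u,v2,rr,q[0],"dia",np.linalg.norm(q[1]-q[2]),"frame",(q[0]-O)@ex,(q[0]-O)@ey)
np.savez("frame.npz",O=O,yaw=yaw,collar=q[0])
# square
m=(g<75).astype(np.uint8); m[:,:410]=0; m[:250]=0;m[300:]=0
ys,xs=np.where(m); print("sq bbox",xs.min(),xs.max(),ys.min())
for u in range(430,570,15): print(u,g[252:292,u])
for v2 in range(290,395,15): print(v2,g[v2,408:445])
E
```

```text
datum [ 0.6302 -0.0115] 0.11907668819358504 3.538920965047308e-05 34
cross [0.5211 0.0793] 0.2545145094722853 6.865826249607173e-05 open angle 0.1354378212787003
pivot [0.598  0.1148] origin [0.6166 0.1019]
pivot screw px [[0.5982 0.1181]]
datum end in frame -0.0002960813888917868 -0.20111548538325502
collar px 302.3780517578125 94.28048706054688 14.732745170593262 [0.5991 0.0348] dia 0.02682415310648061 frame -0.025427147148867183 -0.06453763662611642
sq bbox 415 639 250
430 [123 122 122 123 124 126 121 124 121 122 125 127 125  76  30  26  22  22  16  28  26  26  27  25  25  22  21  27  29  39  42  45  41  43  43  42  47
  73  60  45]
445 [123 123 121 122 124 121 122 121 121 125 124 120  74  30  23  24  24  25  25  41  43  42  42  42  43  44  43  44  36  43  45  40  43  40  40  44  72
 115 117 119]
460 [122  90  33  86 116 123 123 122 125 123 121  85  34  19  23  25  18  19  37  54  66  85  83  84  47  42  35  41  39  42  37  39  42  44  42  63 115
 125 119 121]
475 [122 121 122 121 121 123 119 124 122 120  94  36  24  18  22  17  24  34  42  43  39  42  40  43  39  38  42  37  42  
[... 1424 characters left out ...]
 45  41  42  38  41  44  42  42  37  42  41  38  42  42  55  93 111  92  92  91  89]
335 [120 117 121 119 119 118 100  67  47  20  17  14  28  41  39  41  41  39  39  41  38  37  37  36  38  39  39  41  32  28  15  16  19  17  10  15  19]
350 [119 118 117 117 117 117 118  92  36  18  22  19  28  43  40  36  38  37  38  37  41  40  36  36  34  37  38  33  18  14  20  19  12  12  19  14  15]
365 [114 117 115 117 116  97  62  54  39  17  21  17  29  40  45  40  39  39  38  34  33  37  34  38  37  37  32  22  11  14  17  11  14  16  12  12  10]
380 [114 114 116 116 117 115  98  51  34  21  18  27  28  38  40  45  38  34  36  42  42  40  47  38  42  44  43  37  34  71  79  10  17  11  17  15  14]
```

```bash
python3 - <<'E'
from fit import *
# square
p,d,K,T=load("w1"); g=cv2.cvtColor(p,6)
U=[(u,fall(-g[:,u].astype(int),0+int(289-(u-445)*.07)-8,int(289-(u-445)*.07)+8,-78)) for u in range(450,510,3)]
U=[q for q in U if q[1]]; P=ray(U,.018,K,T); c1,v1,r1=line(P)
Uo=[]
for u in range(470,550,2):
    a=g[:,u].astype(float); i=int(273-(u-430)*.093); j=[k for k in range(i-6,i+6) if a[k]<31<=a[k+1]]
    if j: Uo.append((u,j[0]+.5))
Po=ray(Uo,.018,K,T); c2,v2,r2=line(Po)
L=[]
for v in range(300,385,2):
    a=g[v].astype(float); j=[k for k in range(416,424) if a[k]<33<=a[k+1]]
    if j: L.append((j[0]+.5,v))
Pl=ray(L,.018,K,T); c3,v3,r3=line(Pl)
ang=lambda v:np.arctan2(v[1],v[0])%np.pi
print("inner",c1,ang(v1),r1,"outer",c2,ang(v2),r2,"left",c3,ang(v3),r3)
v1*=np.sign(v1[1]); sy=np.arctan2(-v1[0],v1[1]); ex=np.array([np.cos(sy),np.sin(sy)]);ey=np.array([-ex[1],ex[0]])
print("leg width",ex@(c2-c1))
hx=(ex@c1+.020+ex@c2)/2; hy=ey@c3; H=hx*ex+hy*ey; G=H-.07*(ex+ey); print("sq yaw",sy,"heel",H,"grip",G)
np.savez("sq.npz",H=H,G=G,yaw=sy)
# tray from top
td=np.load("pics/topd0.npy"); m=imaging.camera_model("top"); K2,T2=m["intrinsics"],m["world_from_camera"]
vv,uu=np.mgrid[225:315,160:225]; z=td[vv,uu]; X=np.c_[((uu-K2[0,2])/K2[0,0]*z).ravel(),((vv-K2[1,2])/K2[1,1]*z).ravel(),z.ravel(),np.ones(z.size)]@T2.T
h=X[:,2].reshape(z.shape); print("h pct",np.percentile(h[z>0],[5,50,90,97]))
b=cv2.imread("pics/top0.png"); hh=cv2.cvtColor(b[225:315,160:225],6)
k=(h>.011)&(z>0); Q=X[k.ravel()][:,:2]
(ctr,sz,an)=cv2.minAreaRect(Q.astype(np.float32)*1000); print("tray",ctr,sz,an,len(Q))
print(hh[45]); print(hh[:,30])
E
```

```text
inner [ 0.4719 -0.1938] 1.921155665677911 0.0010225184241920795 outer [ 0.5012 -0.2146] 1.9342101748637068 0.00034405918675745484 left [ 0.3918 -0.1607] 0.3697263370924553 0.00034077573694640134
leg width 0.02035355848801425
sq yaw 0.3503593388830145 heel [ 0.4708 -0.1319] grip [ 0.429  -0.2217]
h pct [-0.0039  0.0001  0.0047  0.0183]
tray (490.09906005859375, 364.66302490234375) (112.87055969238281, 83.46686553955078) 7.36293888092041 320
[132 134 132 132 133 132 132 134 131 129 127 113  85  81 105 119 131 137 138 139 141 141 141 141 140 141 141 141 141 141 141 142 142 143 142 143 142
 143 143 143 146 145 145 136 125 109  96 105 117 124 133 139 140 140 137 138 139 140 140 138 139 139 139 138 136]
[134 135 134 135 134 132 133 133 135 134 133 134 134 134 134 134 135 134 132 123 116 103  86  93 116 134 140 141 141 141 141 141 142 142 142 140 142
 141 142 142 142 141 142 142 141 141 142 142 143 142 141 142 141 141 142 143 143 143 142 145 143 143 143 142 139 132 126 113 101 113 128 134 133 130
 128 131 135 134 134 137 136 136 137 138 135 133 134 133 134 134]
```

```bash
python3 - <<'E'
from fit import *
f=np.load("frame.npz");yaw=float(f["yaw"]);ey=np.array([-np.sin(yaw),np.cos(yaw)])
c=f["collar"]-.004*ey; a=yaw+np.pi
ctrl.move_ptp([*c,.10],down(a))
ctrl.movel([*c,.028],rate=.12)
ctrl.gripper_close(40); s=sense(); print("gap",s["finger_gap"],s["grasp_force"],s["ft_force"],s["t"])
if .018<s["finger_gap"]<.032:
    ctrl.movel([*c,.20],rate=.25); s=sense(); print("up",s["finger_gap"],s["t"])
    ctrl.move_ptp([.490,.3635,.15],down(-np.pi/2+.128)); print(sense()["finger_gap"],sense()["t"])
    wrist("w2")
E
```

```text
gap 0.02273188289600281 39.33520646416582 [ 0.4548 -0.0009  3.0986] 6.1917
up 0.02234950716881372 7.0333
0.022685813791687572 8.3667
```

View pics/w2.png

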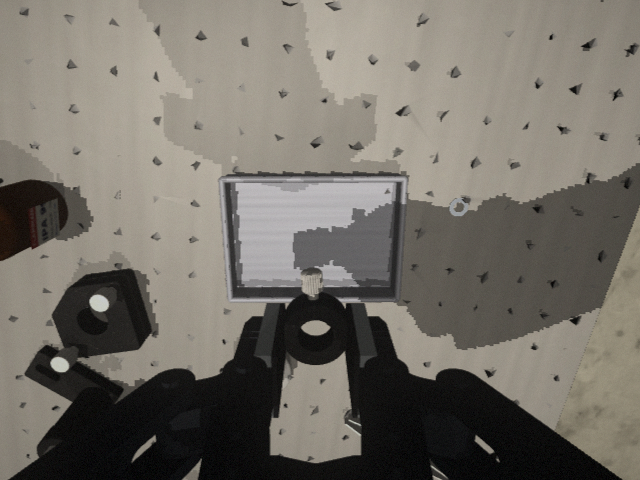

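The picture shows the collar held cleanly in the pads, its screw at (312,275). The tray rim corners are about (220,177), (405,175), (402,298) and (230,301).

```bash
python3 - <<'E'
from fit import *
p,d,K,T=load("w2")
q=ray([(220,177),(406,175),(402,298),(230,301)],.02,K,T); print(q,q.mean(0),[np.linalg.norm(q[i]-q[i-1]) for i in range(4)])
c=q.mean(0)
if np.linalg.norm(c-[.490,.3635])<.012:
    c=(c+[.490,.3635])/2
    a=down(-np.pi/2+.128)
    ctrl.movel([*c,.040],a,rate=.12); print(sense()["ft_force"])
    ctrl.release(); ctrl.movel([*c,.16],rate=.25); ctrl.hold(.1); wrist("w3"); print(sense()["t"],sense()["finger_gap"])
E
```

```text
[[0.5502 0.3305]
 [0.4418 0.3157]
 [0.429  0.3945]
 [0.5394 0.4105]] [0.4901 0.3628] [np.float64(0.08070496139109698), np.float64(0.10943081221233733), np.float64(0.07980646994116063), np.float64(0.11150784573226628)]
[ 0.8457  0.4222 -0.4388]
10.9 0.08540170946261738
```

View pics/w3.png

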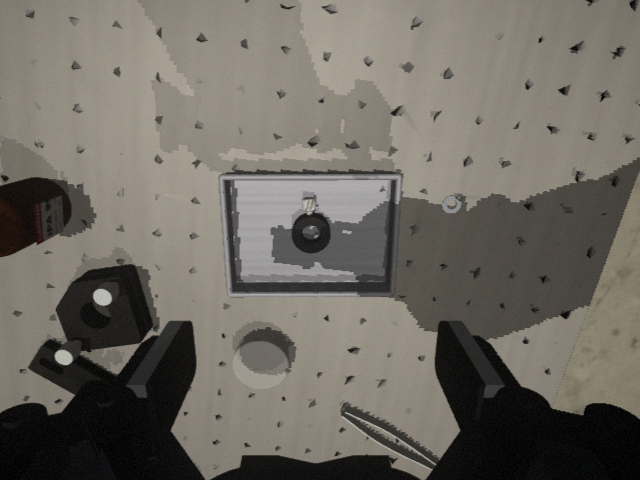

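The collar lies flat in the tray at (312,232). Next, the square.

```bash
python3 - <<'E'
from fit import *
sy=.366; ex=np.array([np.cos(sy),np.sin(sy)]);ey=np.array([-ex[1],ex[0]])
hx=(ex@[.4719,-.1938]+.020+ex@[.5012,-.2146])/2; hy=ey@[.3918,-.1607]; H=hx*ex+hy*ey; G=H-.07*(ex+ey); print(H,G)
np.savez("sq.npz",H=H,G=G,yaw=sy)
u=(ex+ey)/2**.5
ctrl.move_ptp([*(G-.008*u),.22],down(sy+.75*np.pi)); wrist("w4"); print(sense()["t"],sense()["qpos"])
E
```

```text
[ 0.4692 -0.131 ] [ 0.4289 -0.2214]
13.0917 [-0.6305 -0.0659 -0.0863  1.5506  0.0002 -0.2127]
```

View pics/w4.png

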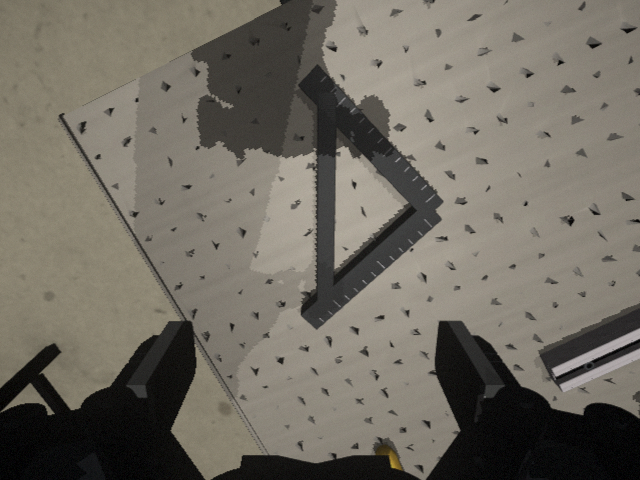

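The square is clear of everything. The brace stands vertical at u≈317-335, the heel is at (441,207) and the leg tips are near (316,66) and (316,328). I'll cross-check by rays, then grasp.

```bash
python3 - <<'E'
from fit import *
f=np.load("sq.npz");G=f["G"];sy=float(f["yaw"]);u=np.array([np.cos(sy+np.pi/4),np.sin(sy+np.pi/4)]);w=np.array([-u[1],u[0]])
p,d,K,T=load("w4"); g=cv2.cvtColor(p,6)
e=[]
for v in range(170,260,5):
    r=g[v].astype(int); x=[k for k in range(305,350) if r[k]<75]; e.append((x[0],v));e.append((x[-1],v))
q=(ray(e,.018,K,T)-G)@np.c_[u,w]; print("brace edges along u",np.median(q[::2,0]),np.median(q[1::2,0]))
print("heel/tips rel",(ray([(441,207),(316,66),(316,328)],.018,K,T)-G)@np.c_[u,w])
E
```

```text
brace edges along u -0.007525591707612159 0.006135662781564267
heel/tips rel [[ 0.0899  0.0027]
 [-0.0076  0.1045]
 [-0.0075 -0.104 ]]
```

```bash
python3 - <<'E'
from fit import *
f=np.load("sq.npz");G=f["G"];sy=float(f["yaw"]);u=np.array([np.cos(sy+np.pi/4),np.sin(sy+np.pi/4)])
ctrl.movel([*(G-.008*u),.028],rate=.15); print(sense()["ft_force"])
ctrl.movel([*G,.028],rate=.1)
ctrl.gripper_close(110); s=sense(); print("gap",s["finger_gap"],s["grasp_force"],s["ft_force"],s["t"])
fr=np.load("frame.npz");O=fr["O"];yaw=float(fr["yaw"]);M=np.array([[np.cos(yaw),-np.sin(yaw)],[np.sin(yaw),np.cos(yaw)]])
if .011<s["finger_gap"]<.018:
    ctrl.movel([*(O+M@[-.095,-.13]),.028],down(yaw+.75*np.pi),rate=.1)
    s=sense(); print(s["finger_gap"],s["ft_force"],s["t"]); wrist("w5")
    p,d=imaging.camera("top"); cv2.imwrite("pics/top5.png",p)
E
```

```text
[ 0.2399 -0.4245  0.617 ]
gap 0.010988675278393294 109.13246512413025 [-0.1335  1.3283  3.217 ] 15.45
```

The gap reads about 3 mm under the true width, as it did for the collar (22.7 for 25), so the grip is good.

```bash
python3 - <<'E'
from fit import *
fr=np.load("frame.npz");O=fr["O"];yaw=float(fr["yaw"]);M=np.array([[np.cos(yaw),-np.sin(yaw)],[np.sin(yaw),np.cos(yaw)]])
ctrl.movel([*(O+M@[-.095,-.13]),.028],down(yaw+.75*np.pi),rate=.1)
s=sense(); print(s["finger_gap"],s["ft_force"],s["tool_pos"],s["t"]); wrist("w5")
E
```

```text
0.011136917159434524 [-2.8725 -2.8146  5.6124] [ 0.5376 -0.0383  0.0284] 17.7333
```

View pics/w5.png

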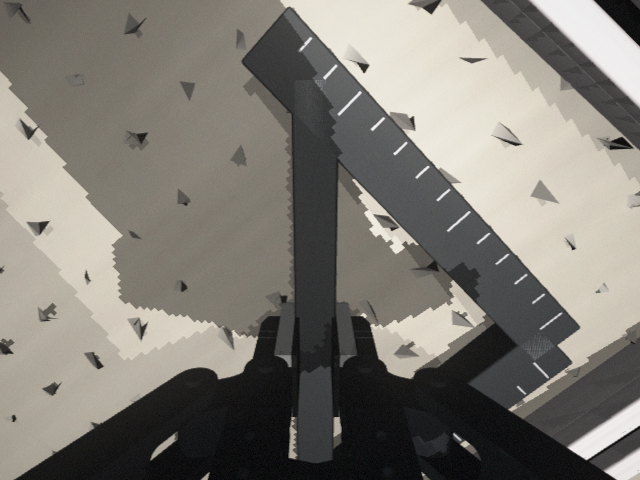

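The square is held mid-brace and its legs are parallel to the target. The cross rail is at upper right and the datum rail at lower right. Now I'll push in with force monitoring.

```bash
cat > press.py <<'E'
from fit import *
fr=np.load("frame.npz");O=fr["O"];yaw=float(fr["yaw"]);M=np.array([[np.cos(yaw),-np.sin(yaw)],[np.sin(yaw),np.cos(yaw)]])
def go(x,y,rate=.05,dyaw=0,show=True):
    ctrl.movel([*(O+M@[x,y]),.028],down(yaw+.75*np.pi+dyaw),rate=rate)
    s=sense();F=M.T@s["ft_force"][:2];P=M.T@(s["tool_pos"][:2]-O)
    w=R.from_rotvec(s["tool_rot"]).as_matrix();a=np.arctan2(w[1,0],w[0,0])-yaw-.75*np.pi;a=(a+np.pi)%(2*np.pi)-np.pi
    if show: print("cmd",np.round([x*1e3,y*1e3],1),"at",np.round(P*1e3,2),"dyaw",round(a,4),"F",np.round(F,1),"Fz",round(s["ft_force"][2],1),"Mz",round(s["torque"][2],2),"t",round(s["t"],1))
    return F,P
E
python3 - <<'E'
from press import *
go(-.075,-.115,.08); go(-.075,-.095)
for y in (-.085,-.080,-.076): 
    F,P=go(-.075,y)
    if abs(F).max()>25: break
E
```

```text
cmd [ -75. -115.] at [ -74.19 -113.67] dyaw 0.0006 F [-1.4 -0.4] Fz 4.9 Mz 0.03 t 18.2
cmd [-75. -95.] at [-74.44 -94.33] dyaw 0.0005 F [ 0.8 -1.2] Fz 5.7 Mz -0.12 t 18.8
cmd [-75. -85.] at [-74.66 -85.16] dyaw 0.0002 F [-0.8 -3.2] Fz 5.3 Mz 0.05 t 19.1
cmd [-75. -80.] at [-74.84 -80.84] dyaw 0.0 F [-0.5 -3.5] Fz 5.9 Mz 0.13 t 19.4
cmd [-75. -76.] at [-74.98 -77.34] dyaw -0.0001 F [-0.7 -5.9] Fz 5.1 Mz 0.23 t 19.6
```

```bash
python3 - <<'E'
from press import *
for x in (-.073,-.0715,-.070,-.069,-.068,-.067,-.066,-.065):
    F,P=go(x,-.076,.03); lx=x
    if F[0]<-7: break
for y in (-.074,-.0725,-.071,-.070,-.069,-.068,-.067,-.066,-.065,-.064):
    F,P=go(lx,y,.03)
    if F[1]<-16: break
wrist("w6")
p,d=imaging.camera("top"); cv2.imwrite("pics/top6.png",p)
E
```

```text
cmd [-73. -76.] at [-74.86 -77.3 ] dyaw -0.0004 F [-5.7 -6.1] Fz 10.0 Mz 0.18 t 19.9
cmd [-71.5 -76. ] at [-74.78 -77.26] dyaw -0.0004 F [-8.7 -6.5] Fz 12.7 Mz 0.26 t 20.1
cmd [-71.5 -74. ] at [-73.85 -75.93] dyaw -0.0005 F [-6.4 -7.3] Fz 10.4 Mz 0.25 t 20.4
cmd [-71.5 -72.5] at [-73.29 -74.8 ] dyaw -0.0006 F [-6.  -8.4] Fz 9.4 Mz 0.35 t 20.6
cmd [-71.5 -71. ] at [-72.86 -73.44] dyaw -0.0007 F [-4.6 -8.8] Fz 7.8 Mz 0.28 t 20.9
cmd [-71.5 -70. ] at [-72.64 -72.6 ] dyaw -0.0007 F [-3.9 -9.5] Fz 8.1 Mz 0.28 t 21.1
cmd [-71.5 -69. ] at [-72.43 -71.63] dyaw -0.0007 F [-2.4 -9.4] Fz 8.4 Mz 0.32 t 21.4
cmd [-71.5 -68. ] at [-72.3  -70.68] dyaw -0.0007 F [-1.7 -8.6] Fz 7.4 Mz 0.35 t 21.6
cmd [-71.5 -67. ] at [-72.18 -69.71] dyaw -0.0006 F [-2.7 -9.7] Fz 6.9 Mz 0.34 t 21.9
cmd [-71.5 -66. ] at [-72.16 -69.41] dyaw -0.001 F [ -1.5 -10.9] Fz 6.9 Mz 0.31 t 22.1
cmd [-71.5 -65. ] at [-72.21 -69.32] dyaw -0.0016 F [ -2.1 -13.1] Fz 6.6 Mz 0.32 t 22.4
cmd [-71.5 -64. ] at [-72.36 -69.12] dyaw -0.0023 F [ -3.7 -14.6] Fz 6.2 Mz 0.28 t 22.6
```

```bash
python3 - <<'E'
from press import *
for x in (-.070,-.0685,-.067,-.0655,-.064,-.0625,-.061):
    F,P=go(x,-.064,.03); lx=x
    if F[0]<-16: break
for y in (-.063,-.062,-.061):
    if F[1]<-16: break
    F,P=go(lx,y,.03)
ctrl.hold(.5)
p,d,K,T=wrist("w7")
p,d=imaging.camera("top"); cv2.imwrite("pics/top7.png",p)
E
```

```text
cmd [-70. -64.] at [-72.3  -69.12] dyaw -0.0024 F [ -7.6 -15.5] Fz 9.6 Mz 0.25 t 23.0
cmd [-68.5 -64. ] at [-72.19 -69.09] dyaw -0.0025 F [ -9. -14.] Fz 12.5 Mz 0.2 t 23.2
cmd [-67. -64.] at [-72.13 -69.08] dyaw -0.0026 F [-13.2 -15.6] Fz 15.3 Mz 0.26 t 23.5
cmd [-65.5 -64. ] at [-72.05 -69.05] dyaw -0.0027 F [-16.4 -14.7] Fz 17.6 Mz 0.27 t 23.8
cmd [-65.5 -63. ] at [-72.03 -69.  ] dyaw -0.0031 F [-17.7 -16.9] Fz 16.8 Mz 0.32 t 24.0
```

View pics/w7.png

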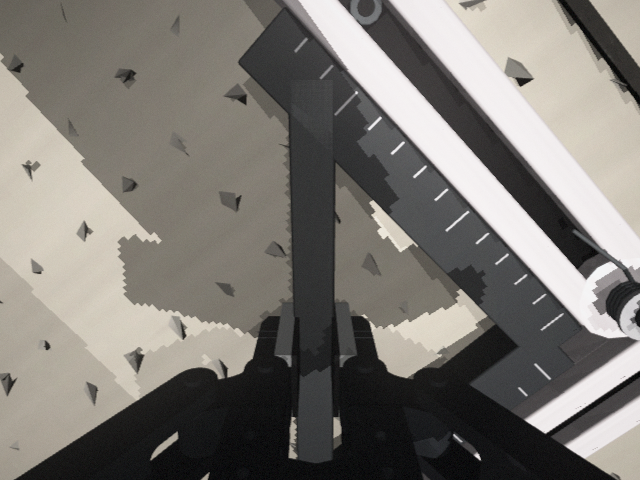

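The cross rail has swung open and lies along the square's leg, edge (330,40)-(580,330), with the datum rail at the bottom right. I'll check squareness and gaps numerically.

```bash
cat > chk.py <<'E'
from press import *
def chk(name):
    p,d,K,T=load(name); g=cv2.cvtColor(p,6).astype(float)
    def edge(pts): 
        P=ray(pts,.022,K,T);c,v,r=line(P);return c,v*1,r
    C=[]
    for v in range(60,300,4):       # cross: last dark->white going right
        u0=int(330+(v-40)*250/290)
        j=[k for k in range(u0-25,u0+30) if g[v,k]<=140<g[v,k+1]]
        if j: C.append((j[0]+(140-g[v,j[0]])/(g[v,j[0]+1]-g[v,j[0]]),v))
    c,v,r=edge(C); v*=-np.sign(v[0]); cy=np.arctan2(-v[1],-v[0])
    k=(ray(C,.022,K,T)-O)@M; print(name,"cross err rad",cy-yaw,"rms",r,"n",len(C),"face y",k[0],k[-1])
    Dd=[]
    for u in range(530,635,4):     # datum: from dark going down
        v0=int(430-(u-515)*.6)
        j=[q for q in range(v0-30,v0+20) if g[q,u]<=120<g[q+1,u]]
        if j: Dd.append((u,j[0]+.5))
    if len(Dd)>8:
        k=(ray(Dd,.022,K,T)-O)@M; c,v,r=line(k); print("datum in frame",k[0],k[-1],"ang",np.arctan2(v[0],v[1]),"rms",r,len(Dd))
    # gap profile across cross edge and datum edge
    for v in (100,200,280): u=int(330+(v-40)*250/290); print(v,g[v,u-20:u+12].astype(int))
    for u in (540,570): v=int(430-(u-515)*.6); print(u,g[v-25:v+15,u].astype(int))
E
python3 -c "
from chk import *
chk('w6');chk('w7')"; python3 -c "
import cv2
a=cv2.imread('pics/w7.png')[240:440,460:640];b=cv2.imread('pics/w7.png')[0:200,240:420]
import numpy as np;cv2.imwrite('pics/c7.png',cv2.resize(np.hstack([b,a]),None,fx=2.2,fy=2.2,interpolation=2))"
```

```text
w6 cross err rad -0.010525443283536814 rms 0.0016223414045983273 n 60 face y [-0.1331 -0.0004] [-0.037  -0.0037]
datum in frame [-0.0014 -0.0331] [-0.0013  0.0088] ang 0.001344856029928833 rms 0.0001056977887327296 27
100 [ 96  96  99  99  98  96 102  96  98  85  63  58  70  83 130 186 218 228 235 240 240 241 241 241 241 241 241 242 242 241 240 241]
200 [ 87  89  87  85  84  87  86  93  86  89  85  79  71  71  72  66  60  54  62  83 140 197 219 229 236 242 241 242 243 243 243 243]
280 [ 89 141 195 210 174 115  82  74  73  74  76  76  76  75  78  77  78  77  78  71  68  57  52  62 108 171 209 221 235 240 241 243]
540 [ 70  70  73  76  71  72  70  68  71  71  75  76  74  74  77 110 148 186 209 230 238 237 238 237 238 238 238 237 236 236 234 234 236 236 235 235 237
 237 236 236]
570 [ 74  72  71  67  68  67  65  67  69  71  67  68 102 145 181 203 228 236 238 237 237 237 238 238 239 237 236 235 236 236 236 237 237 236 236 236 236
 237 236 236]
w7 cross err rad -0.013892713266736592 rms 0.0015941671777050129 n 60 face y [-0.1324  0.0001] [-0.0369 -0.0034]
datum in frame [-0.0015 -0.0334] [-0.0015  0.0083] ang 0.0029496959181870707 rms 0.00010958874488091304 27
100 [ 97  97  97  98 100 100  98  97  87  67  55  59  76 128 184 216 227 234 239 241 240 239 241 240 241 241 240 240 240 240 240 241]
200 [ 86  86  85  88  88  91  88  85  87  85  80  75  74  75  74  64  58  57  63  98 162 210 222 233 239 243 242 243 242 243 243 243]
280 [ 73 105 182 221 207 136  86  74  75  77  77  77  74  73  73  76  77  74  73  73  67  58  52  65 111 177 212 226 236 241 241 241]
540 [ 67  71  69  73  75  73  74  67  73  67  72  75  73  75  75  75  77 100 138 183 206 225 237 239 237 237 235 238 238 237 238 235 235 234 234 236 235
 235 236 236]
570 [ 70  69  73  73  71  70  69  66  67  68  70  68  70  72  92 129 171 200 222 233 238 237 237 236 238 238 239 238 236 236 234 235 235 235 238 236 237
 236 235 237]
```

View pics/c7.png

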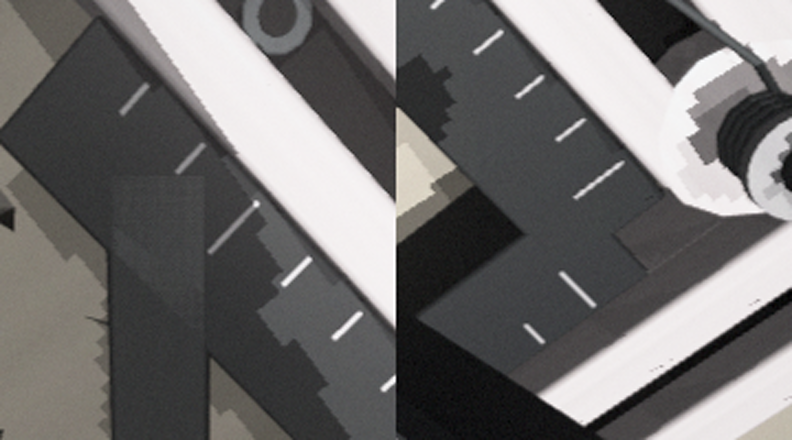

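```bash
cat > chk2.py <<'E'
from press import *
def chk2(name):
    p,d,K,T=load(name); g=cv2.cvtColor(p,6).astype(float)
    C=[]
    for v in range(100,300,4):
        u0=int(330+(v-40)*250/290)
        j=[k for k in range(u0-15,u0+20) if g[v,k]<=150<g[v,k+1]]
        if j: C.append((j[-1]+(150-g[v,j[-1]])/(g[v,j[-1]+1]-g[v,j[-1]]),v))
    k=(ray(C,.022,K,T)-O)@M
    A=np.polyfit(k[:,0],k[:,1],1)
    for _ in range(5):
        r=k[:,1]-np.polyval(A,k[:,0]);ok=abs(r)<max(.0003,1.5*np.median(abs(r)));A=np.polyfit(k[ok,0],k[ok,1],1)
    print("cross slope",A,"used",ok.sum(),len(k),"range",k[ok,0].min(),k[ok,0].max(),"rms",r[ok].std())
    # square cross-side top edge: dark line minimum left of white edge
    S=[]
    for u,v in np.array(C)[ok]:
        i=int(u); a=g[int(v),i-9:i]; S.append((i-9+np.argmin(a),v))
    s=(ray(S,.018,K,T)-O)@M; B=np.polyfit(s[:,0],s[:,1],1); print("sq y-face dark line slope",B)
    print("cam frame",(T[:2,3]-O)@M,T[2,3])
E
python3 - <<'E'
from chk2 import *
chk2("w7")
p,d,K,T=load("w7")
print("sq x-face top",(ray([(575.5,362.7),(525.5,403.6)],.018,K,T)-O)@M)
g=cv2.GaussianBlur(p,(5,5),0).astype(int)
for u in (530,540,550,560): v=int(403.6-(u-525.5)*.818); print(u,v,g[v-14:v+16,u].sum(1))
E
```

```text
cross slope [0.0031 0.    ] used 50 50 range -0.1183144946124082 -0.03359023664798544 rms 1.6421821466731224e-05
sq y-face dark line slope [ 0.0024 -0.0004]
cam frame [-0.128  -0.0104] 0.14546380903929124
sq x-face top [[-0.0044 -0.0098]
 [-0.0024 -0.0325]]
530 399 [191 192 192 194 195 194 191 191 190 190 191 197 204 208 211 213 215 216 215 216 216 219 219 219 217 219 222 234 270 340]
540 391 [196 196 194 194 195 194 192 191 190 188 187 188 193 200 208 213 216 218 219 218 217 216 216 216 219 219 223 226 237 269]
550 383 [193 193 193 193 193 198 220 277 348 378 329 249 202 193 195 198 202 206 211 215 216 216 216 216 216 219 220 220 223 232]
560 375 [196 197 196 194 193 194 193 192 192 193 193 192 190 192 199 207 211 211 211 208 206 205 205 205 205 205 206 206 206 208]
```

```bash
python3 - <<'E'
from press import *
for n in ("w7",):
    p,d,K,T=load(n); g=cv2.GaussianBlur(p,(3,3),0).astype(float).sum(2)
    S=[];D=[]
    for u in list(range(527,546))+list(range(556,572)):
        v0=int(397-(u-530)*.72); w=g[v0-7:v0+8,u]; dd=np.diff(w); S.append((u,v0-7+.5+(dd.clip(0)*np.arange(14)).sum()/dd.clip(0).sum()))
        vv=range(v0+4,v0+45); j=[q for q in vv if g[q,u]<=400<g[q+1,u]]
        if j:D.append((u,j[0]+(400-g[j[0],u])/(g[j[0]+1,u]-g[j[0],u])))
    s=(ray(S,.018,K,T)-O)@M; q=(ray(D,.022,K,T)-O)@M
    print("square x face",np.polyfit(s[:,1],s[:,0],1),s[:,1].min(),s[:,1].max(),s[:,0].mean(),s[:,0].std())
    print("datum face",np.polyfit(q[:,1],q[:,0],1),q[:,1].min(),q[:,1].max(),q[:,0].mean())
E
```

```text
square x face [-0.016  -0.0041] -0.03021900516878275 -0.011674962260119416 -0.003770267666457724 0.00040269712360179973
datum face [ 0.0041 -0.0013] -0.034780340812343304 -0.016352745629193675 -0.0013607305230846885
```

Contact in x may just be friction: downforce has grown to 17 N and the image suggests a gap of about 2 mm at the datum. I'll take the downforce off, ease y, and seat x first.

```bash
sed -i 's/def go(x,y,rate=.05,dyaw=0,show=True):/def go(x,y,rate=.05,dyaw=0,show=True,z=.028):/; s/,.028\],down/,z],down/; s/"Fz",/"z",round(s["tool_pos"][2]*1e3,2),"Fz",/' press.py
python3 - <<'E'
from press import *
for z in (.0295,.031,.0325):
    F,P=go(-.0655,-.063,.02,z=z)
    if sense()["ft_force"][2]<7: break
for y in (-.066,-.069): go(-.0655,y,.02,z=z)
for x in (-.064,-.062): go(x,-.069,.02,z=z)
E
```

```text
cmd [-65.5 -63. ] at [-72.01 -69.  ] dyaw -0.0033 F [-13.2 -17.9] z 28.36 Fz 10.8 Mz 0.27 t 24.9
cmd [-65.5 -63. ] at [-72.   -68.91] dyaw -0.0035 F [-11.5 -17.1] z 28.51 Fz 5.2 Mz 0.26 t 25.1
cmd [-65.5 -66. ] at [-71.25 -69.24] dyaw -0.0019 F [ -9.5 -11.5] z 28.43 Fz 4.4 Mz 0.27 t 25.4
cmd [-65.5 -69. ] at [-70.04 -69.57] dyaw -0.0001 F [-5.4 -5.8] z 28.44 Fz 2.7 Mz 0.28 t 25.7
cmd [-64. -69.] at [-69.88 -69.48] dyaw -0.0001 F [-9.3 -4.7] z 28.41 Fz 5.7 Mz 0.22 t 25.9
cmd [-62. -69.] at [-69.66 -69.34] dyaw -0.0004 F [-13.7  -4.9] z 28.35 Fz 8.3 Mz 0.16 t 26.2
```

That was friction: x has now seated at about -69.7 mm. Next, restore the y push, with downforce kept low and alternating the axes.

```bash
python3 - <<'E'
from press import *
z=.0325
go(-.062,-.069,.02,z=z)
go(-.060,-.069,.02,z=z); go(-.060,-.072,.02,z=z); go(-.060,-.069,.02,z=z)
for y in (-.068,-.067,-.066,-.065): go(-.060,y,.02,z=z)
go(-.0585,-.065,.02,z=z)
ctrl.hold(.3);wrist("w8")
import chk2; chk2.chk2("w8")
p,d,K,T=load("w8"); cv2.imwrite('pics/c8.png',cv2.resize(np.hstack([p[0:200,240:420],p[240:440,460:640]]),None,fx=2.2,fy=2.2,interpolation=2))
E
```

```text
cmd [-62. -69.] at [-69.54 -69.26] dyaw -0.0006 F [-11.2  -6.5] z 28.8 Fz 3.0 Mz 0.1 t 26.4
cmd [-60. -69.] at [-69.35 -69.13] dyaw -0.0008 F [-15.7  -5.3] z 28.57 Fz 6.3 Mz 0.05 t 26.7
cmd [-60. -72.] at [-69.36 -69.37] dyaw 0.0005 F [-15.7   1.2] z 28.55 Fz 6.9 Mz 0.01 t 27.0
cmd [-60. -69.] at [-69.32 -69.16] dyaw -0.0008 F [-15.2  -4.1] z 28.54 Fz 5.9 Mz 0.04 t 27.3
cmd [-60. -68.] at [-69.32 -69.08] dyaw -0.0013 F [-15.2  -6.5] z 28.53 Fz 5.6 Mz 0.09 t 27.6
cmd [-60. -67.] at [-69.3  -69.04] dyaw -0.0019 F [-15.3  -9.7] z 28.54 Fz 5.3 Mz 0.03 t 27.8
cmd [-60. -66.] at [-69.29 -68.97] dyaw -0.0024 F [-14.8 -10.5] z 28.53 Fz 5.5 Mz 0.12 t 28.1
cmd [-60. -65.] at [-69.27 -68.9 ] dyaw -0.0029 F [-15.4 -12.9] z 28.55 Fz 4.4 Mz 0.1 t 28.3
cmd [-58.5 -65. ] at [-69.21 -68.85] dyaw -0.003 F [-17.8 -14.3] z 28.51 Fz 7.8 Mz 0.1 t 28.6
cross slope [-0.0015 -0.0001] used 50 50 range -0.11523816774729566 -0.030788776415019318 rms 1.0681393506561086e-05
sq y-face dark line slope [-0.0024 -0.0005]
cam frame [-0.1241 -0.0109] 0.146431632587809
```

View pics/c8.png

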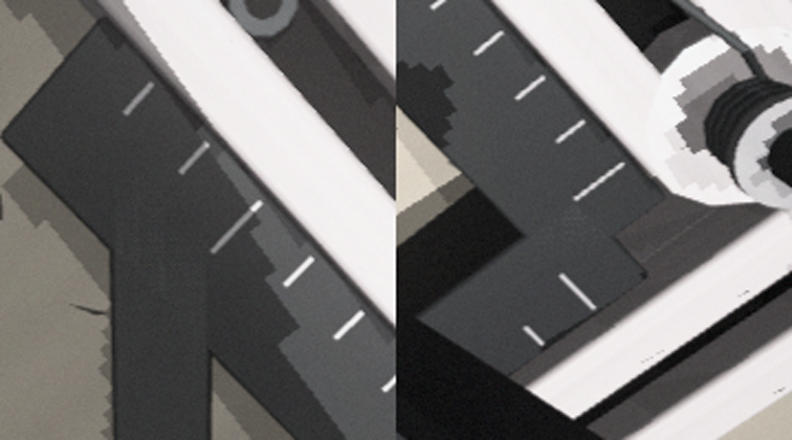

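The dark band at the datum face is now about half as wide, and the cross rail lies along its leg. I'll quantify that once more.

```bash
python3 - <<'E'
from press import *
p,d,K,T=load("w8"); g=cv2.GaussianBlur(p,(3,3),0).astype(float).sum(2)
# shift from crop: edge line approx from crop (640,280)->(545,345)
a=np.array([460+(640-396)/2.2,240+280/2.2]);b=np.array([460+(545-396)/2.2,240+345/2.2]);m=(b-a)[1]/(b-a)[0]
S=[];D=[]
for u in range(int(b[0])-4,int(a[0])-3):
    v0=int(round(a[1]+(u-a[0])*m)); j=np.argmin(g[v0-6:v0+7,u]); S.append((u,v0-6+j))
    q=[k for k in range(v0+2,v0+40) if g[k,u]<=400<g[k+1,u]]
    if q:D.append((u,q[0]+(400-g[q[0],u])/(g[q[0]+1,u]-g[q[0],u])))
s=(ray(S,.018,K,T)-O)@M; q=(ray(D,.022,K,T)-O)@M
print("square x",np.polyfit(s[:,1],s[:,0],1),np.median(s[:,0]),s[:,0].std(),s[:,1].min(),s[:,1].max())
print("datum",np.polyfit(q[:,1],q[:,0],1),np.median(q[:,0]))
s=sense();print(M.T@s["ft_force"][:2],s["ft_force"][2],s["torque"][2],s["finger_gap"],s["t"])
E
```

```text
square x [ 0.0349 -0.0008] -0.0015753614586943368 0.00024381182010040344 -0.031665961137524755 -0.013906744860348418
datum [ 0.0041 -0.0012] -0.0013392252447983128
[-18.1255 -13.563 ] 7.73874196793042 0.161697990257006 0.010561183833358238 28.9
```

```bash
python3 -c "
from h import *
ctrl.hold(.3);s=sense();print(s['t'],s['ft_force']);print(workorder.close_job())"
```

```text
29.2 [-16.685969   -15.26879384   6.82797488]
the job is handed in; nothing more can be done
None
```

I handed the job in at 29 s: the collar is in the parts tray, and the square is still gripped and pressing on both rails at about 18 N (datum) and 14 N (cross), with a measured datum gap of about 0.2 mm and the rails square to about 3 mrad.

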